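# Free a tile from the hand press

### The job

A tile is stuck in the little tile press: lever the lid up with the blade of the palette knife, swing it right open with the lever still at rest, and lay the knife back down flat on the table. Then take the black ball knob and bring its lever down four clicks, no further, so that the tile rises to the top of the frame; the lever springs back if let go, so finish with the gripper still holding the knob at the fourth click. Leave the cup, the tumbler and the glaze jar where they stand.

Things in the scene. Friction and masses are not known exactly. Their poses are not given: they have to be found in the camera images.
- tile_press: Hand tile press fixed on the table: wooden base board, square aluminium mould frame 116 x 116 mm, rim 72 mm above the table. Origin: on the table under the frame's centre; x axis level from its front (robot side) to the hinge at its back, y to its left, z up. On its right (y -59 to -94 mm, x -32 to +12 mm) a green cheek with the click plunger stands 156 mm high.
- frame_rim (a point): Centre of the mould opening, at the height of the frame's rim (72 mm above the table). Axes as the press. The opening is 83 x 83 mm.
- pry_notch (a point): Pry notch: recess in the frame's front wall under the lid's front edge. The point: middle of the notch on the front face, 58 mm in front of the press's centre, at rim height; the shut lid's underside is 0.5 mm higher. 44 mm wide (y), 12 mm deep (towards the press's +x); bevelled floor 16 mm below the rim at the face, 7 mm at the inner end.
- lid_angle (a joint): Angle of the lid, rad: 0 shut, 1.95 fully open (a stop just past upright). The hinge is stiff: the lid stays where it is left; lifting it at the front edge takes about 4 N.
- press_lid: The aluminium lid, 110 mm wide, 7.5 mm thick plus two low ribs on top, no handle; shut, its front edge is flush with the front of the frame. Origin on the hinge line; the plate extends from -6 to -120 mm along its own x, its underside 4 mm below its origin along its own z.
- lid_hinge (a point): Middle of the lid's hinge line at the back of the frame, 62 mm behind the press's centre, 76.5 mm above the table. The line runs along the press's y. The lid's front edge is 120 mm from it and travels up and back as the lid opens.
- lever_angle (a joint): Turn of the ejector lever, rad: 0 at rest (knob up), grows as the knob goes down; a click each 9 degrees (0.157), fourth notch at 0.628, stop at 0.91. Leaving a notch, a sprung roller climbs a tooth of the sector: the effort at the knob jumps by about 3 N, then falls off until it drops into the next notch (1 to 7 N in all). Let go, it springs back to 0. Four clicks raise the tile 14 mm.
- eject_lever: The ejector lever: toothed steel sector, arm and ball knob in one. Origin: on the axle, in the plane of the arm, 10 mm in front of the press's centre, 86 mm to its right, 40 mm above the table.
- ball_knob (a point): Black ball, 28 mm across, on the lever's end at the right front of the press. The point: its centre. It moves in the upright plane of the press's x axis, on a circle of radius 150 mm about the axle; at rest the arm slopes 46 degrees up towards the front (ball 148 mm above the table), at the fourth click 10 degrees (66 mm). The arm is 6 mm thick (y), 14 mm deep.
- lever_axle (a point): Centre of the lever's axle, in the plane of the ball: 10 mm in front of the press's centre, 86 mm to its right, 40 mm above the table. The axle runs along the press's y.
- pressed_tile: Brown clay tile, 80 x 80 x 10 mm with a low relief, rigid, lying in the frame on the ejector plate. Origin: centre of its underside, 58.5 mm above the table at the start and 72.5 mm at the fourth click.
- palette_knife: Palette knife lying on the table: wooden handle 18 mm thick, steel blade 18 mm wide and 2 mm thick, flat. x axis along the knife to the blade tip, z up as it lies. Origin: at the underside, below the place to grip; handle from x = -85 to +20 mm, blade from +31 to +125 mm, blade 9 mm above the underside. 70 g.
- knife_grip (a point): Middle of the handle's thickness at the place to grip it (20 mm behind the handle's front end).
- knife_tip (a point): Middle of the end of the blade.
- bisque_cup: Pinkish unglazed cup, 68 mm across, 62 mm high; origin at the centre of its underside. To be left alone.
- green_tumbler: Green tumbler, 65 mm across, 84 mm high; origin at the centre of its underside. To be left alone.
- glaze_jar_3: Blue glaze jar with a black lid, 65 mm across, 86 mm high; origin at the centre of its underside. To be left alone.

How it is judged:
By the outcome, as a careful person would: the job done as asked, in the order asked, and still so for the second after the job is handed in, while the arm keeps its last pose, push and grip.
It also fails if it takes over 72 s, if anything falls off the work surface, if the arm or the gripper's body presses on something with over 40 N, if the wrist force passes 120 N, or if a joint passes its speed limit or range.

### The arm

A 6-joint arm with a two-finger parallel gripper is mounted at the origin on the work surface; the furniture and walls round the work are solid. World frame = base frame: x ahead of the robot, y to its left, z up, the work surface at z = 0. Lengths are in m, angles in degrees, forces in N, time in s.
With the tool pointing down it reaches from about 0.3 to 0.75 m from the base axis. Payload 8.5 kg.
Tool frame: the origin (TCP) lies on the mounting face of the last link; the fingertips stand 173 mm ahead of it and the grasp point (between the pads) lies 155 mm ahead of it (env.tips_ahead is the distance from the TCP to the fingertips, in m); z points along the fingers, x is the direction in which the jaws open and shut, and the axes are right-handed (so a half turn about z gives the same grasp; the last joint's range is limited). The gripper opens to 85 mm and grips with 20 to 120 N. Pads are 22 mm wide; open, the fingers measure 114 mm over their backs; the gripper's body (76 mm by 85 mm) begins 54 mm behind the grasp point. The pads swing forward as they close: fully open they stand 13 mm farther back than shut.
Start: joints at [64.555, 21.807, 74.336, -0, 83.858, -12.336], TCP at [0.125, 0.536, 0.405] pointing down, gripper open.
Joint ranges: [-178.18, 178.18], [-50.72, 133.34], [12.68, 142.11], [-81.47, 261.47], [9.98, 163.14], [-165.26, 165.26]. Speed limits (degrees/s): [136.94, 136.94, 180, 180, 180, 180].

### API

Orientations are given as a 3x3 rotation matrix whose columns are the frame's x, y, z axes.
In Python, from rig import env gives the robot as it stands. The module is installed in compiled form; this text tells all that it offers.
- The arm moves only by the tool step_arm, never from a script. Its argument "increments" is a list of rows, each an object of numbers: "x", "y", "z": the shift along the tool's x, y, z in cm; "wx", "wy", "wz": the turn, a rotation vector about the tool's x, y, z in rad; "gripper": the finger opening in cm, from 0 to 8.54. A call has 1 to 20 rows; each row shifts and turns the commanded pose from where the row before left it, along the tool's axes as they then stand; what a row does not reach is not made up. A row lasts 1/10 s, in which the tool goes at most 50 mm and 8.59 degrees, less where a joint would pass 70% of its speed; a pose out of reach is approached as far as the arm can. A call with a gripper value outside its range is refused whole. The fingers move at their own pace and stop on an object; "newtons" is the grip in N (left out, the last holds). Time passes only in rows, so rows that do not move let the fingers close. It gives the time, the measured TCP pose, the force and the opening at its end, in the units of the state.
- env.observe(): the state, without advancing time (a new reading comes with each control period).
- env.get_image(name): name is "scene" or "top" or "wrist"; returns a dict with "color" (420x560x3 uint8, blue, green, red), "camera_matrix" (3x3 intrinsics, pixels), "distortion" ([k1, k2, p1, p2, k3] as OpenCV has them; the pictures are not rectified), "rvec" (rotation vector, rad) and "tvec" (3), from world to camera coordinates, as OpenCV has them. Camera axes: x right, y down, z forward; pixel columns grow to the right and rows downward; lengths in m; the calibration is good to about 2 mm. A picture is of the moment at which its call begins. There is no depth.
- env.close_job(): hands the job in, once; it reports no verdict.
The state is a dict: "time_s": time; "q": joint angles; "qvel": joint speeds; "joint_efforts": joint torques, N m; "position": TCP position; "tool_rot": TCP orientation; "ft_force": force on the tool from outside, world axes, zero at the start; "wrist_torque": the same for the moment, N m; "grip_width": finger opening in m.
Only numpy, scipy, OpenCV 4.12 (cv2) and the standard library are available. Lean on these libraries where they do the work, as an engineer would, in place of code of your own. Each camera call takes 0.05 s, during which the arm holds its last target. There are 200 camera calls.

## Working session

There is one attempt and no reset: what is moved stays moved. The work goes in short steps, Python scripts to look and compute and a tool call to move; the robot and the scene stay as the last step left them, time stands still between calls to the robot, and variables do not carry over. Pictures are saved under pics/ and viewed, about 8 in all and at most 12, crops included, and the job is handed in when it is done.

Besides the shell and the picture viewer there is one more tool, called after "Emit:" by a JSON object that holds its "name" and its "arguments", one argument or row to a line. step_arm: Moves the arm, as the interface text tells. Its arguments: {"type":"object","properties":{"increments":{"type":"array"},"newtons":{"type":"number"}},"required":["increments"]}

```bash
mkdir -p pics; cat > h.py <<'E'
import numpy as np, cv2
from rig import env
def shot(n,f):
    d=env.get_image(n); cv2.imwrite('pics/'+f,d['color']); np.save('pics/'+f+'.npy',{k:d[k] for k in d if k!='color'},allow_pickle=True); return d
def load(f): return np.load('pics/'+f+'.npy',allow_pickle=True).item()
def proj(c,P): return cv2.projectPoints(np.array(P,float).reshape(-1,3),np.array(c['rvec'],float),np.array(c['tvec'],float),np.array(c['camera_matrix'],float),np.array(c['distortion'],float))[0].reshape(-1,2)
def ray(c,uv,z):
    n=cv2.undistortPoints(np.array(uv,float).reshape(-1,1,2),np.array(c['camera_matrix'],float),np.array(c['distortion'],float)).reshape(-1,2)
    R=cv2.Rodrigues(np.array(c['rvec'],float))[0]; C=-R.T@np.array(c['tvec'],float).ravel()
    z=np.broadcast_to(z,len(n)); o=[]
    for p,h in zip(n,z):
        d=R.T@np.array([p[0],p[1],1]); o.append(C+d*(h-C[2])/d[2])
    return np.array(o)
E
python3 - <<'E'
from h import *
a=shot('scene','s1.png');b=shot('top','t1.png')
s=env.observe();print(s['position'],np.round(s['tool_rot'],3),s['ft_force'],s['time_s'])
for c in (a,b):
    R=cv2.Rodrigues(np.array(c['rvec'],float))[0];print(-R.T@np.array(c['tvec']).ravel(),R[2])
E
```

```text
[0.12472954 0.53563363 0.40417971] [[ 0.227  0.974 -0.001]
 [ 0.974 -0.227 -0.001]
 [-0.001 -0.    -1.   ]] [-0.02573174  0.87740261  0.48702096] 0.1
[0.09961618 0.45409815 0.77087152] [ 0.51137426 -0.497104   -0.70098786]
[ 0.36712617 -0.03014706  1.28636255] [ 0.19059361  0.0208967  -0.98144659]
```

View pics/s1.png

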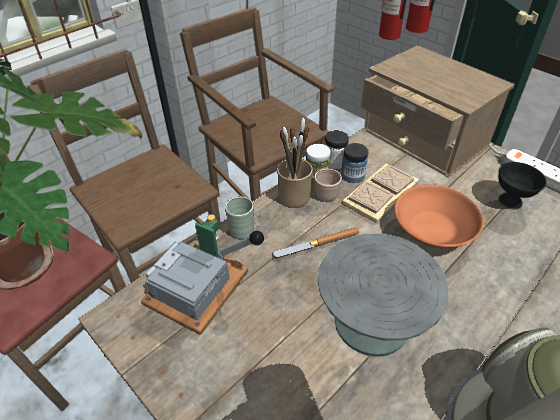

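View pics/t1.png

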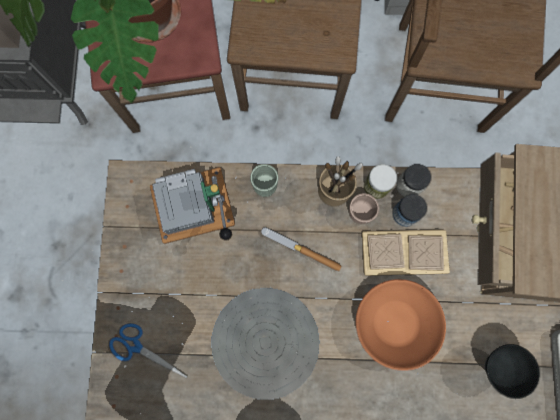

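The scene view shows the press at about (190,275), black knob at (257,238) and knife from (275,255) to (358,232). In the top view the press is at about (185,205), the knob at (226,234), the knife tip at (263,232) and the knife's end at (340,268). I'll zoom in on both.

```bash
python3 - <<'E'
from h import *
t=cv2.imread('pics/t1.png');s=cv2.imread('pics/s1.png')
A=cv2.resize(t[150:290,140:350],None,fx=3.8,fy=3.8,interpolation=cv2.INTER_CUBIC)[:,:800]
cv2.imwrite('pics/t1c.png',A)
cv2.imwrite('pics/s1c.png',cv2.resize(s[190:340,130:330],None,fx=4,fy=4,interpolation=cv2.INTER_CUBIC))
c=load('t1.png')
print(np.round(ray(c,[[226,234],[263,232],[340,268],[264,180],[185,205],[363,208],[410,210],[265,342],[110,160],[100,420]],[.148,.01,.009,.08,.08,.06,.08,.1,0,0]),3))
E
```

```text
[[ 0.533  0.091  0.148]
 [ 0.561  0.016  0.01 ]
 [ 0.479 -0.17   0.009]
 [ 0.673  0.015  0.08 ]
 [ 0.609  0.196  0.08 ]
 [ 0.615 -0.217  0.06 ]
 [ 0.609 -0.321  0.08 ]
 [ 0.307  0.002  0.1  ]
 [ 0.735  0.406  0.   ]
 [ 0.121  0.374  0.   ]]
```

View pics/t1c.png

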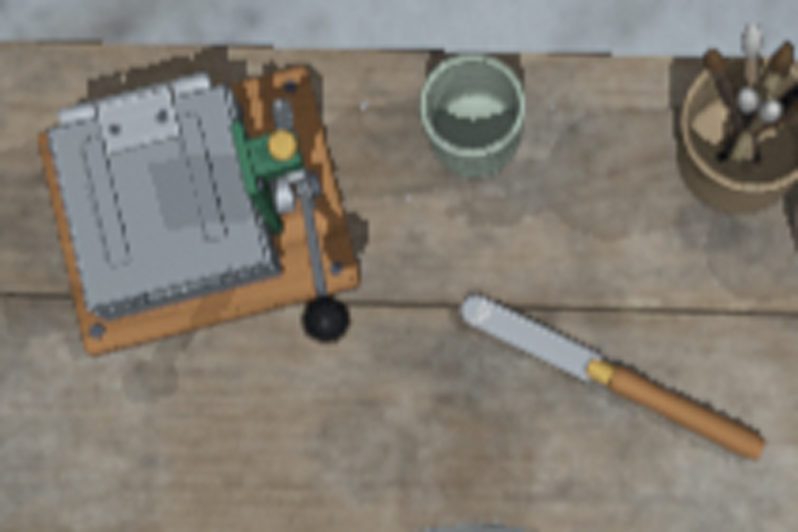

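View pics/s1c.png

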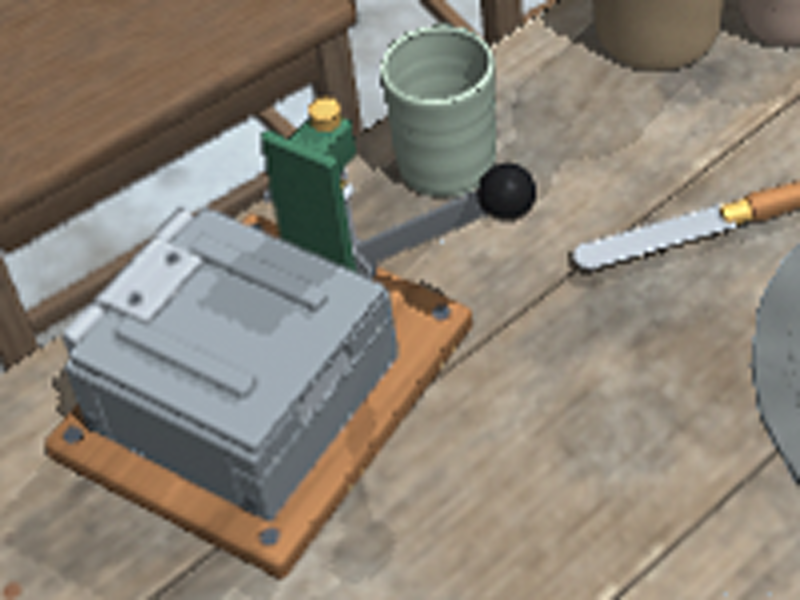

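Crops: in the top view the lid's front corners are at (90,312) and (278,268), the ball at (326,318), the knife tip at (466,302) and the handle end at (760,447). In the scene view the ball is at (507,191), the lid's front corners at (390,290) and (258,447), and the knife tip at (574,262).

```bash
python3 - <<'E'
from h import *
from scipy.optimize import least_squares
T=load('t1.png');S=load('s1.png')
tu=lambda p:(np.array(p,float)+.5)/3.8-.5+[140,150]
su=lambda p:(np.array(p,float)+.5)/4-.5+[130,190]
def W(v,P):
    c,s=np.cos(v[2]),np.sin(v[2]);P=np.array(P,float);return np.c_[v[0]+c*P[:,0]-s*P[:,1],v[1]+s*P[:,0]+c*P[:,1],P[:,2]]
ball=[-.1142,-.086,.148];fl=[-.058,.055,.080];fr=[-.058,-.055,.080]
PT=[ball,fl,fr];uT=tu([[326,318],[90,312],[278,268]])
PS=[ball,fr,fl];uS=su([[507,191],[390,290],[258,447]])
f=lambda v:np.r_[(proj(T,W(v,PT))-uT).ravel(),(proj(S,W(v,PS))-uS).ravel()]
r=least_squares(f,[.6,.19,.2]);print('press',r.x,np.degrees(r.x[2]),np.round(r.fun,1))
KT=[[.125,0,.01],[-.085,0,.009],[.02,0,.012]];KS=[[.125,0,.01],[.02,0,.012]]
ut=tu([[464,301],[760,447],[607,376]]);us=su([[574,262],[752,209]])
f=lambda v:np.r_[(proj(T,W(v,KT))-ut).ravel(),(proj(S,W(v,KS))-us).ravel()]
k=least_squares(f,[.5,-.09,1]);print('knife',k.x,np.degrees(k.x[2]),np.round(k.fun,1))
np.save('p.npy',r.x);np.save('k.npy',k.x)
E
```

```text
press [0.61745838 0.20552263 0.28966097] 16.596350919712396 [ 0.8  1.1  0.3 -0.5 -2.6 -1.3  0.9  0.2 -0.2 -1.2  0.4  0.3]
knife [ 0.51384917 -0.09264555  1.13936711] 65.28092659941122 [-0.5  0.9  0.4  0.9  1.   0.1 -0.3 -0.3 -1.5 -0.3]
```

```bash
cat >> h.py <<'E'
from scipy.spatial.transform import Rotation as Ro
def Rt(yaw,pitch=0):
    """tool down, jaws (tool x) at yaw-90 deg, knife direction = yaw; pitch>0 raises the knife tip / tilts gripper back"""
    a=np.radians(yaw-90); x=np.array([np.cos(a),np.sin(a),0]); z=np.array([0,0,-1.]); R=np.c_[x,np.cross(z,x),z]
    k=np.array([np.cos(np.radians(yaw)),np.sin(np.radians(yaw)),0])
    return Ro.from_rotvec(x*np.radians(pitch)).as_matrix()@R
def plan(p,R):
    """rotation first (tool rotvec), then translation in the turned tool frame, cm"""
    s=env.observe();R0=np.array(s['tool_rot'])
    print('rot',np.round(Ro.from_matrix(R0.T@R).as_rotvec(),4),'then cm',np.round(100*R.T@(np.array(p)-s['position']),2),'| cm w/o rot',np.round(100*R0.T@(np.array(p)-s['position']),2))
def PW(P):
    v=np.load('p.npy');c,s=np.cos(v[2]),np.sin(v[2]);return np.array([v[0]+c*P[0]-s*P[1],v[1]+s*P[0]+c*P[1],P[2]])
E
python3 - <<'E'
from h import *
k=np.load('k.npy');plan([k[0],k[1],.36],Rt(np.degrees(k[2])))
print(Rt(0,20)@np.array([0,1,0]))
E
```

```text
rot [9.0000e-04 1.1000e-03 1.7734e+00] then cm [61.62 40.8   4.42] | cm w/o rot [-52.36  52.15   4.47]
[-9.39692621e-01 -5.75395780e-17 -3.42020143e-01]
```

Emit:
{"name": "step_arm", "arguments": {
  "increments": [
    {"wz": 0.148},
    {"wz": 0.148},
    {"wz": 0.148},
    {"wz": 0.148},
    {"wz": 0.148},
    {"wz": 0.148},
    {"wz": 0.148},
    {"wz": 0.148},
    {"wz": 0.148},
    {"wz": 0.148},
    {"wz": 0.148},
    {"wz": 0.145}
  ]
}}

```text
invalid input at $.increments[0]: expected keys x, y, z, wx, wy, wz, gripper
```

Emit:
{"name": "step_arm", "arguments": {
  "increments": [
    {"x": 3.08, "y": 2.04},
    {"x": 3.08, "y": 2.04},
    {"x": 3.08, "y": 2.04},
    {"x": 3.08, "y": 2.04},
    {"x": 3.08, "y": 2.04},
    {"x": 3.08, "y": 2.04},
    {"x": 3.08, "y": 2.04},
    {"x": 3.08, "y": 2.04},
    {"x": 3.08, "y": 2.04},
    {"x": 3.08, "y": 2.04},
    {"x": 3.08, "y": 2.04},
    {"x": 3.08, "y": 2.04},
    {"x": 3.08, "y": 2.04},
    {"x": 3.08, "y": 2.04},
    {"x": 3.08, "y": 2.04},
    {"x": 3.08, "y": 2.04},
    {"x": 3.08, "y": 2.04, "z": 2},
    {"x": 3.08, "y": 2.04, "z": 2},
    {"x": 3.08, "y": 2.04},
    {"x": 3.08, "y": 2.04}
  ]
}}

```text
invalid input at $.increments[0]: expected keys x, y, z, wx, wy, wz, gripper
```

```bash
python3 - <<'E'
from h import *
a=shot('wrist','w1.png');b=env.observe();print(b['time_s'],b['position'],b['q'])
k=np.load('k.npy');plan([k[0],k[1],.36],Rt(np.degrees(k[2])))
E
```

```text
0.15 [0.12471313 0.5356213  0.40430336] [ 6.45561549e+01  2.18289235e+01  7.43714061e+01  1.22946656e-04
  8.38590006e+01 -1.23372838e+01]
rot [7.0000e-04 9.0000e-04 1.7735e+00] then cm [61.62 40.8   4.43] | cm w/o rot [-52.36  52.15   4.47]
```

View pics/w1.png

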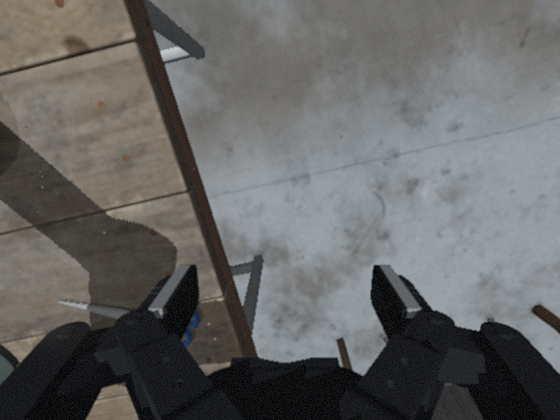

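The wrist picture shows only the table edge because the move was refused: every row needs all the keys.

```bash
cat >> h.py <<'E'
def rows(p,R,n,g,dig=2):
    """straight line and even turn in n rows, printed as JSON"""
    s=env.observe();R0=np.array(s['tool_rot']);p0=np.array(s['position']);w=Ro.from_matrix(R0.T@R).as_rotvec()
    o=[]
    for i in range(n):
        Ri=R0@Ro.from_rotvec(w*i/n).as_matrix();d=100*Ri.T@(np.array(p)-p0)/n
        o.append('{"x":%.2f,"y":%.2f,"z":%.2f,"wx":%.3f,"wy":%.3f,"wz":%.3f,"gripper":%g}'%(*d,*(w/n),g))
    print('['+','.join(o).replace('-0.000','0').replace('0.000','0')+']')
E
python3 - <<'E'
from h import *
k=np.load('k.npy');rows([k[0],k[1],.36],Rt(np.degrees(k[2])),18,8)
E
```

```text
[{"x":-2.91,"y":2.90,"z":0.25,"wx":0,"wy":0,"wz":0.099,"gripper":8},{"x":-2.61,"y":3.17,"z":0.25,"wx":0,"wy":0,"wz":0.099,"gripper":8},{"x":-2.29,"y":3.41,"z":0.25,"wx":0,"wy":0,"wz":0.099,"gripper":8},{"x":-1.94,"y":3.62,"z":0.25,"wx":0,"wy":0,"wz":0.099,"gripper":8},{"x":-1.57,"y":3.79,"z":0.25,"wx":0,"wy":0,"wz":0.099,"gripper":8},{"x":-1.19,"y":3.93,"z":0.25,"wx":0,"wy":0,"wz":0.099,"gripper":8},{"x":-0.80,"y":4.03,"z":0.25,"wx":0,"wy":0,"wz":0.099,"gripper":8},{"x":-0.40,"y":4.09,"z":0.25,"wx":0,"wy":0,"wz":0.099,"gripper":8},{"x":0.00,"y":4.11,"z":0.25,"wx":0,"wy":0,"wz":0.099,"gripper":8},{"x":0.41,"y":4.09,"z":0.25,"wx":0,"wy":0,"wz":0.099,"gripper":8},{"x":0.81,"y":4.03,"z":0.25,"wx":0,"wy":0,"wz":0.099,"gripper":8},{"x":1.20,"y":3.93,"z":0.25,"wx":0,"wy":0,"wz":0.099,"gripper":8},{"x":1.58,"y":3.79,"z":0.25,"wx":0,"wy":0,"wz":0.099,"gripper":8},{"x":1.94,"y":3.62,"z":0.25,"wx":0,"wy":0,"wz":0.099,"gripper":8},{"x":2.29,"y":3.41,"z":0.25,"wx":0,"wy":0,"wz":0.099,"gripper":8},{"x":2.61,"y":3.17,"z":0.25,"wx":0,"wy":0,"wz":0.099,"gripper":8},{"x":2.91,"y":2.89,"z":0.25,"wx":0,"wy":0,"wz":0.099,"gripper":8},{"x":3.18,"y":2.59,"z":0.25,"wx":0,"wy":0,"wz":0.099,"gripper":8}]
```

Emit:
{"name": "step_arm", "arguments": {
  "increments": [
    {"x": -2.9, "y": 2.9, "z": 0.25, "wx": 0, "wy": 0, "wz": 0.1, "gripper": 8},
    {"x": -2.6, "y": 3.2, "z": 0.25, "wx": 0, "wy": 0, "wz": 0.1, "gripper": 8},
    {"x": -2.3, "y": 3.4, "z": 0.25, "wx": 0, "wy": 0, "wz": 0.1, "gripper": 8},
    {"x": -1.9, "y": 3.6, "z": 0.25, "wx": 0, "wy": 0, "wz": 0.1, "gripper": 8},
    {"x": -1.6, "y": 3.8, "z": 0.25, "wx": 0, "wy": 0, "wz": 0.1, "gripper": 8},
    {"x": -1.2, "y": 3.9, "z": 0.25, "wx": 0, "wy": 0, "wz": 0.1, "gripper": 8},
    {"x": -0.8, "y": 4.0, "z": 0.25, "wx": 0, "wy": 0, "wz": 0.1, "gripper": 8},
    {"x": -0.4, "y": 4.1, "z": 0.25, "wx": 0, "wy": 0, "wz": 0.1, "gripper": 8},
    {"x": 0, "y": 4.1, "z": 0.25, "wx": 0, "wy": 0, "wz": 0.1, "gripper": 8},
    {"x": 0.4, "y": 4.1, "z": 0.25, "wx": 0, "wy": 0, "wz": 0.1, "gripper": 8},
    {"x": 0.8, "y": 4.0, "z": 0.25, "wx": 0, "wy": 0, "wz": 0.1, "gripper": 8},
    {"x": 1.2, "y": 3.9, "z": 0.25, "wx": 0, "wy": 0, "wz": 0.1, "gripper": 8},
    {"x": 1.6, "y": 3.8, "z": 0.25, "wx": 0, "wy": 0, "wz": 0.1, "gripper": 8},
    {"x": 1.9, "y": 3.6, "z": 0.25, "wx": 0, "wy": 0, "wz": 0.1, "gripper": 8},
    {"x": 2.3, "y": 3.4, "z": 0.25, "wx": 0, "wy": 0, "wz": 0.1, "gripper": 8},
    {"x": 2.6, "y": 3.2, "z": 0.25, "wx": 0, "wy": 0, "wz": 0.1, "gripper": 8},
    {"x": 2.9, "y": 2.9, "z": 0.25, "wx": 0, "wy": 0, "wz": 0.1, "gripper": 8},
    {"x": 3.2, "y": 2.6, "z": 0.25, "wx": 0, "wy": 0, "wz": 0.07, "gripper": 8},
    {"x": 0, "y": 0, "z": 0, "wx": 0, "wy": 0, "wz": 0, "gripper": 8}
  ]
}}

```text
time_s: 2.05
position: [0.5068, -0.1007, 0.3587]
tool_rot: [[0.907, -0.42, -0.0], [-0.42, -0.907, -0.001], [0.0, 0.001, -1.0]]
ft_force: [0.4, 1.0, 0.2]
grip_width: 0.0798
```

```bash
python3 - <<'E'
from h import *
a=shot('wrist','w2.png');b=env.observe();print(b['time_s'],b['position'],b['q'])
k=np.load('k.npy');plan([k[0],k[1],.36],Rt(np.degrees(k[2])))
c,s=np.cos(k[2]),np.sin(k[2]);print(proj(a,[[k[0]+c*x,k[1]+s*x,.01] for x in(.125,.02,0,-.085)]))
E
```

```text
2.1 [ 0.50579655 -0.09881888  0.35886271] [-2.42331101e+01  2.06451358e+01  8.42561440e+01 -4.95905246e-03
  7.51657832e+01  4.45874931e-01]
rot [0.0001 0.0012 0.0007] then cm [ 0.47 -0.9  -0.11] | cm w/o rot [ 0.47 -0.9  -0.11]
[[287.46642123  54.14578956]
 [287.51451123 163.50622695]
 [287.52412629 181.81460232]
 [287.56557594 252.57771197]]
```

View pics/w2.png

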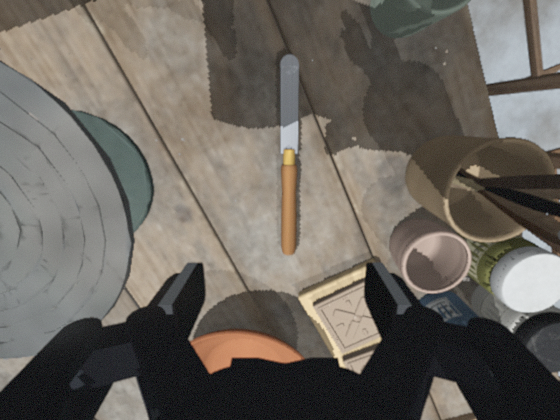

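The wrist view shows the knife vertical in the picture: tip at (289,54), handle end at (289,254). The prediction was about 1 px off. I'm going down to grip it.

Emit:
{"name": "step_arm", "arguments": {
  "increments": [
    {"x": 0.6, "y": -0.9, "z": 3, "wx": 0, "wy": 0, "wz": 0, "gripper": 5},
    {"x": 0, "y": 0, "z": 4, "wx": 0, "wy": 0, "wz": 0, "gripper": 5},
    {"x": 0, "y": 0, "z": 4, "wx": 0, "wy": 0, "wz": 0, "gripper": 5},
    {"x": 0, "y": 0, "z": 3.5, "wx": 0, "wy": 0, "wz": 0, "gripper": 5},
    {"x": 0, "y": 0, "z": 2, "wx": 0, "wy": 0, "wz": 0, "gripper": 5},
    {"x": 0, "y": 0, "z": 1, "wx": 0, "wy": 0, "wz": 0, "gripper": 5},
    {"x": 0, "y": 0, "z": 0.6, "wx": 0, "wy": 0, "wz": 0, "gripper": 5},
    {"x": 0, "y": 0, "z": 0, "wx": 0, "wy": 0, "wz": 0, "gripper": 5},
    {"x": 0, "y": 0, "z": 0, "wx": 0, "wy": 0, "wz": 0, "gripper": 1},
    {"x": 0, "y": 0, "z": 0, "wx": 0, "wy": 0, "wz": 0, "gripper": 1},
    {"x": 0, "y": 0, "z": 0, "wx": 0, "wy": 0, "wz": 0, "gripper": 1},
    {"x": 0, "y": 0, "z": 0, "wx": 0, "wy": 0, "wz": 0, "gripper": 1},
    {"x": 0, "y": 0, "z": 0, "wx": 0, "wy": 0, "wz": 0, "gripper": 1},
    {"x": 0, "y": 0, "z": 0, "wx": 0, "wy": 0, "wz": 0, "gripper": 1}
  ],
  "newtons": 110
}}

```text
time_s: 3.5
position: [0.5145, -0.0914, 0.1801]
tool_rot: [[0.91, -0.415, 0.002], [-0.415, -0.91, -0.001], [0.002, -0.0, -1.0]]
ft_force: [-1.8, 1.5, 8.1]
grip_width: 0.0147
```

```bash
cat >> h.py <<'E'
def tcp(T,yaw,pitch):
    R=Rt(yaw,pitch); return np.array(T)-R@np.array([0,-.1255,.1705]),R
def tip():
    s=env.observe();return np.array(s['position'])+np.array(s['tool_rot'])@np.array([0,-.1255,.1705])
def tipP():
    v=np.load('p.npy');c,s=np.cos(v[2]),np.sin(v[2]);d=tip();e=d[:2]-v[:2];return np.round([c*e[0]+s*e[1],-s*e[0]+c*e[1],d[2]],4)
E
python3 - <<'E'
from h import *
p,R=tcp(PW([-.103,0,.15]),8,5)
print(p,tip()); 
s=env.observe();rows(p,R,12,1)
E
```

```text
[0.38022812 0.15663513 0.30891315] [0.56695811 0.0226863  0.00958285]
[{"x":-1.87,"y":-1.42,"z":-1.08,"wx":0.007,"wy":0.003,"wz":0.084,"gripper":1},{"x":-1.98,"y":-1.26,"z":-1.08,"wx":0.007,"wy":0.003,"wz":0.084,"gripper":1},{"x":-2.08,"y":-1.10,"z":-1.08,"wx":0.007,"wy":0.003,"wz":0.084,"gripper":1},{"x":-2.16,"y":-0.93,"z":-1.08,"wx":0.007,"wy":0.003,"wz":0.084,"gripper":1},{"x":-2.22,"y":-0.75,"z":-1.08,"wx":0.007,"wy":0.003,"wz":0.084,"gripper":1},{"x":-2.28,"y":-0.57,"z":-1.08,"wx":0.007,"wy":0.003,"wz":0.084,"gripper":1},{"x":-2.31,"y":-0.39,"z":-1.09,"wx":0.007,"wy":0.003,"wz":0.084,"gripper":1},{"x":-2.33,"y":-0.20,"z":-1.09,"wx":0.007,"wy":0.003,"wz":0.084,"gripper":1},{"x":-2.34,"y":-0.01,"z":-1.10,"wx":0.007,"wy":0.003,"wz":0.084,"gripper":1},{"x":-2.33,"y":0.18,"z":-1.11,"wx":0.007,"wy":0.003,"wz":0.084,"gripper":1},{"x":-2.30,"y":0.36,"z":-1.12,"wx":0.007,"wy":0.003,"wz":0.084,"gripper":1},{"x":-2.26,"y":0.54,"z":-1.13,"wx":0.007,"wy":0.003,"wz":0.084,"gripper":1}]
```

Emit:
{"name": "step_arm", "arguments": {
  "increments": [
    {"x": 0, "y": 0, "z": -4, "wx": 0, "wy": 0, "wz": 0, "gripper": 1},
    {"x": 0, "y": 0, "z": -4, "wx": 0, "wy": 0, "wz": 0, "gripper": 1},
    {"x": 0, "y": 0, "z": -4, "wx": 0, "wy": 0, "wz": 0, "gripper": 1},
    {"x": 0, "y": 0, "z": -4, "wx": 0, "wy": 0, "wz": 0, "gripper": 1},
    {"x": 0, "y": 0, "z": -4, "wx": 0, "wy": 0, "wz": 0, "gripper": 1},
    {"x": -1.9, "y": -1.4, "z": 0, "wx": 0.007, "wy": 0.003, "wz": 0.084, "gripper": 1},
    {"x": -2, "y": -1.3, "z": 0, "wx": 0.007, "wy": 0.003, "wz": 0.084, "gripper": 1},
    {"x": -2.1, "y": -1.1, "z": 0, "wx": 0.007, "wy": 0.003, "wz": 0.084, "gripper": 1},
    {"x": -2.2, "y": -0.9, "z": 0, "wx": 0.007, "wy": 0.003, "wz": 0.084, "gripper": 1},
    {"x": -2.2, "y": -0.75, "z": 0, "wx": 0.007, "wy": 0.003, "wz": 0.084, "gripper": 1},
    {"x": -2.3, "y": -0.6, "z": 0, "wx": 0.007, "wy": 0.003, "wz": 0.084, "gripper": 1},
    {"x": -2.3, "y": -0.4, "z": 0, "wx": 0.007, "wy": 0.003, "wz": 0.084, "gripper": 1},
    {"x": -2.3, "y": -0.2, "z": 0, "wx": 0.007, "wy": 0.003, "wz": 0.084, "gripper": 1},
    {"x": -2.3, "y": 0, "z": 0, "wx": 0.007, "wy": 0.003, "wz": 0.084, "gripper": 1},
    {"x": -2.3, "y": 0.2, "z": 0, "wx": 0.007, "wy": 0.003, "wz": 0.084, "gripper": 1},
    {"x": -2.3, "y": 0.35, "z": 0, "wx": 0.007, "wy": 0.003, "wz": 0.084, "gripper": 1},
    {"x": -2.3, "y": 0.5, "z": 0, "wx": 0.007, "wy": 0.003, "wz": 0.084, "gripper": 1},
    {"x": 0, "y": 0, "z": 4, "wx": 0, "wy": 0, "wz": 0, "gripper": 1},
    {"x": 0, "y": 0, "z": 4, "wx": 0, "wy": 0, "wz": 0, "gripper": 1},
    {"x": 0, "y": 0, "z": 0, "wx": 0, "wy": 0, "wz": 0, "gripper": 1}
  ]
}}

```text
time_s: 5.5
position: [0.3918, 0.1604, 0.2957]
tool_rot: [[0.134, -0.988, 0.077], [-0.991, -0.133, 0.019], [-0.009, -0.079, -0.997]]
ft_force: [-0.8, -0.5, -0.1]
grip_width: 0.0147
```

```bash
python3 - <<'E'
from h import *
a=shot('wrist','w3.png');print(tip(),tipP(),env.observe()['ft_force'])
for n,P in dict(fl=[-.058,.055,.08],fr=[-.058,-.055,.08],notch=[-.058,0,.072],ball=[-.1142,-.086,.148],bl=[.056,.055,.08],br=[.056,-.055,.08]).items(): print(n,proj(a,PW(P)).ravel())
print('tip',proj(a,tip()))
p,R=tcp(PW([-.07,0,.066]),8,5);plan(p,R)
cv2.imwrite('pics/w3c.png',cv2.resize(a['color'],(800,600),interpolation=cv2.INTER_CUBIC))
E
```

```text
[0.53025656 0.18045878 0.13856349] [-0.0907  0.0009  0.1386] [ 0.8865471   0.01395745 -0.82668234]
fl [182.7147182  -12.54009171]
fr [378.39152849 -49.9967593 ]
notch [279.37283186 -22.54870335]
ball [534.99630636  -5.74024078]
bl [ 121.59868205 -300.32295103]
br [ 360.15110937 -358.64487021]
tip [[286.23286168 -18.86003168]]
rot [ 0.0039  0.0083 -0.0059] then cm [-0.29 -1.36  7.46] | cm w/o rot [-0.24 -1.38  7.45]
```

View pics/w3c.png

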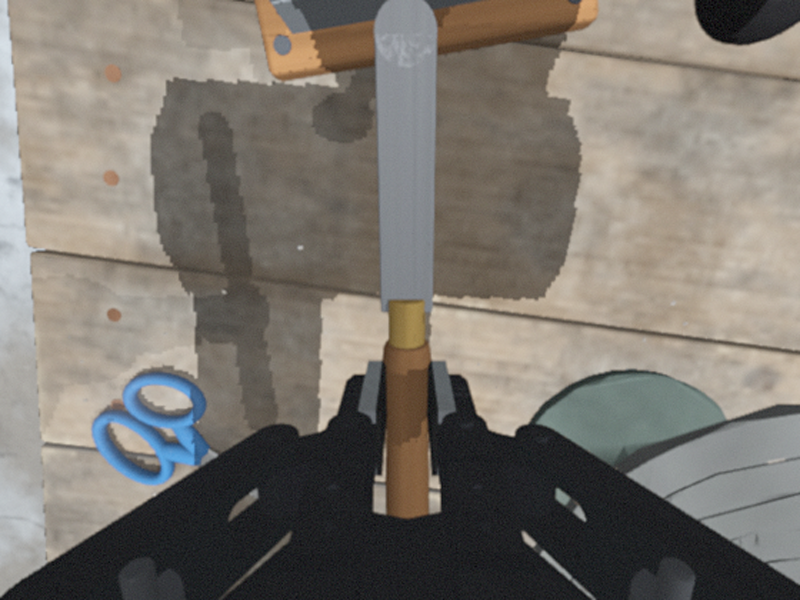

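```bash
python3 - <<'E'
from h import *
from scipy.optimize import least_squares
a=load('w3.png');s=env.observe();R=np.array(s['tool_rot']);p=np.array(s['position'])
P=lambda x,z,off,pit:p+R@np.array([0,-(off+x*np.cos(pit)-z*np.sin(pit)),.1705-x*np.sin(pit)-z*np.cos(pit)])
U=[(.125,0,0),(.031,0,300),(.02,.007,342)]
print([proj(a,P(x,z,0,0))[0,1]*800/560 for x,z,_ in U])
f=lambda v:[proj(a,P(x,z,*v))[0,1]*800/560-u for x,z,u in U]
r=least_squares(f,[0,0],x_scale=[.01,.1]);print(r.x,np.degrees(r.x[1]),r.fun)
# base board corners (z?) / press check on ball
print(proj(a,PW([-.1142,-.086,.148]))*800/560)
E
```

```text
[np.float64(-24.726311551801246), np.float64(302.795658828593), np.float64(340.3829772691202)]
[-0.00099987 -0.10061873] -5.7650283915409 [-0.22882762  3.22339165 -2.87887945]
[[764.28043766  -8.20034396]]
```

```bash
sed -i 's/\[0,-.1255,.1705\]/[0,-.124,.183]/g' h.py; python3 - <<'E'
from h import *
p,R=tcp(PW([-.072,0,.067]),8,11);rows(p,R,4,1);print(tipP(),p)
E
```

```text
[{"x":-0.05,"y":0.12,"z":1.87,"wx":0.027,"wy":0.002,"wz":-0.002,"gripper":1},{"x":-0.05,"y":0.18,"z":1.87,"wx":0.027,"wy":0.002,"wz":-0.002,"gripper":1},{"x":-0.06,"y":0.23,"z":1.86,"wx":0.027,"wy":0.002,"wz":-0.002,"gripper":1},{"x":-0.06,"y":0.28,"z":1.86,"wx":0.027,"wy":0.002,"wz":-0.002,"gripper":1}]
[-0.0912  0.0011  0.126 ] [0.39334244 0.16315741 0.22297746]
```

Emit:
{"name": "step_arm", "arguments": {
  "increments": [
    {"x": -0.05, "y": 0.15, "z": 1.9, "wx": 0.027, "wy": 0.002, "wz": -0.002, "gripper": 1},
    {"x": -0.05, "y": 0.2, "z": 1.9, "wx": 0.027, "wy": 0.002, "wz": -0.002, "gripper": 1},
    {"x": -0.05, "y": 0.2, "z": 1.9, "wx": 0.027, "wy": 0.002, "wz": -0.002, "gripper": 1},
    {"x": -0.05, "y": 0.25, "z": 1.8, "wx": 0.027, "wy": 0.002, "wz": -0.002, "gripper": 1},
    {"x": 0, "y": 0, "z": 0, "wx": 0, "wy": 0, "wz": 0, "gripper": 1}
  ],
  "newtons": 120
}}

```text
time_s: 6.05
position: [0.3942, 0.1629, 0.2236]
tool_rot: [[0.14, -0.971, 0.192], [-0.99, -0.138, 0.027], [0.0, -0.194, -0.981]]
ft_force: [-0.4, 0.2, -1.0]
grip_width: 0.0142
```

```bash
python3 - <<'E'
from h import *
a=shot('scene','s4.png');b=shot('top','t4.png');print(tip(),tipP())
u=proj(a,tip())[0];v=proj(b,tip())[0];print(u,v)
s=cv2.resize(a['color'][230:330,130:263],None,fx=6,fy=6,interpolation=cv2.INTER_CUBIC)
cv2.imwrite('pics/s4c.png',s); print((u-[130,230]+.5)*6-.5)
for n,P in dict(fl=[-.058,.055,.08],fr=[-.058,-.055,.08],nl=[-.058,.022,.072],nr=[-.058,-.022,.072],ball=[-.1142,-.086,.148],flo=[-.058,0,.056]).items(): print(n,np.round((proj(a,PW(P))[0]-[130,230]+.5)*6-.5))
E
```

```text
[0.55031797 0.18505896 0.06947215] [-0.0702 -0.0004  0.0695]
[217.30948527 286.03894552] [189.13715078 230.77250978]
[526.3569116 338.7336731]
fl [390. 433.]
fr [584. 188.]
nl [454. 370.]
nr [531. 272.]
ball [766.  48.]
flo [499. 350.]
```

View pics/s4c.png

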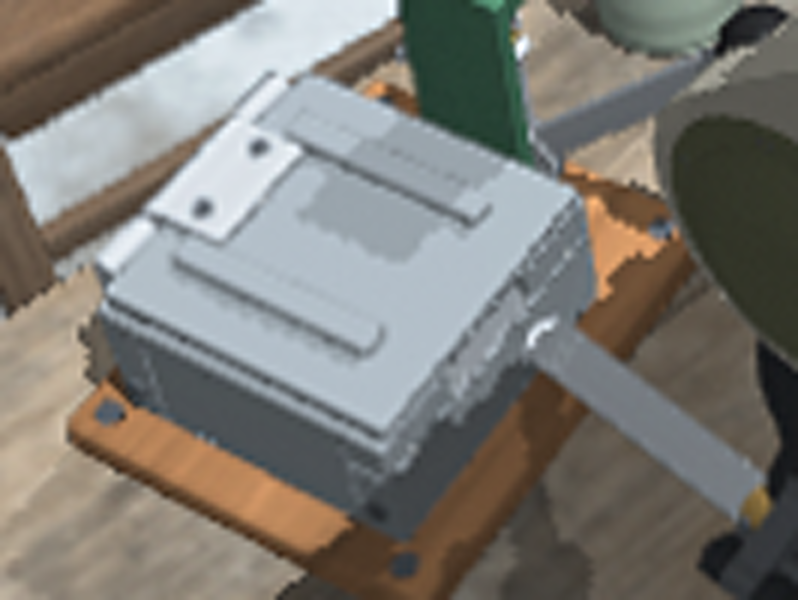

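In the scene crop the tip is at (533,330), against a prediction of (526,339). The lid's front corners, (585,190) and (385,435), match the model. I'll check the tip in the top view and triangulate.

```bash
python3 - <<'E'
from h import *
t=cv2.imread('pics/t4.png');cv2.imwrite('pics/t4c.png',cv2.resize(t[175:265,145:245],None,fx=6,fy=6,interpolation=cv2.INTER_CUBIC))
b=load('t4.png')
for n,P in dict(fl=[-.058,.055,.08],fr=[-.058,-.055,.08],ball=[-.1142,-.086,.148]).items(): print(n,np.round((proj(b,PW(P))[0]-[145,175]+.5)*6-.5))
print((proj(b,tip())[0]-[145,175]+.5)*6-.5)
E
```

```text
fl [114. 340.]
fr [394. 266.]
ball [490. 359.]
[267.32290471 337.13505867]
```

View pics/t4c.png

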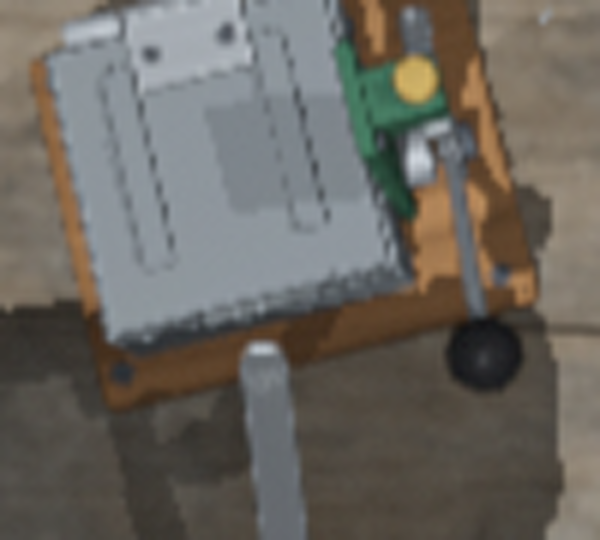

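```bash
python3 - <<'E'
from h import *
from scipy.optimize import least_squares
T=load('t4.png');S=load('s4.png');tu=lambda p:(np.array(p)+.5)/6-.5+[145,175];su=lambda p:(np.array(p)+.5)/6-.5+[130,230]
def tri(a,b):
    r=least_squares(lambda X:np.r_[proj(T,X)[0]-tu(a),proj(S,X)[0]-su(b)],[.55,.18,.07],x_scale=.01);v=np.load('p.npy');c,s=np.cos(v[2]),np.sin(v[2]);e=r.x[:2]-v[:2]
    print(r.x,[c*e[0]+s*e[1],-s*e[0]+c*e[1],r.x[2]],np.round(r.fun,2))
tri([263,341],[532,330]);tri([112,340],[386,434]);tri([401,272],[585,190])
E
```

```text
[0.5471123  0.18481945 0.07720807] [np.float64(-0.07332891305161607), np.float64(0.00025206060101332084), np.float64(0.07720807238138581)] [ 0.18  0.22 -0.23 -0.05]
[0.54638519 0.24264633 0.08011709] [np.float64(-0.05750879204845631), np.float64(0.055877602384251705), np.float64(0.08011709469463268)] [-0.07 -0.09  0.09  0.02]
[0.57699329 0.13483591 0.07768377] [np.float64(-0.058969408263044754), np.float64(-0.05618403107474799), np.float64(0.07768376627703628)] [-0.48 -0.61  0.66  0.13]
```

```bash
sed -i 's/\[0,-.124,.183\]/[0,-.1224,.1748]/g' h.py; python3 - <<'E'
from h import *
print(tipP())
R=np.array(env.observe()['tool_rot'])
c=PW([0,0,0]);ex=PW([1,0,0])-c
for d in([0,0,-.009],list(ex*.0243)): print(np.round(100*R.T@np.array(d),2))
E
```

```text
[-0.0733  0.      0.0772]
[-0.    0.18  0.88]
[-0.36 -2.36  0.47]
```

Emit:
{"name": "step_arm", "arguments": {
  "increments": [
    {"x": 0, "y": 0.1, "z": 0.45, "wx": 0, "wy": 0, "wz": 0, "gripper": 1},
    {"x": 0, "y": 0.1, "z": 0.45, "wx": 0, "wy": 0, "wz": 0, "gripper": 1},
    {"x": -0.12, "y": -0.75, "z": 0.15, "wx": 0, "wy": 0, "wz": 0, "gripper": 1},
    {"x": -0.12, "y": -0.75, "z": 0.15, "wx": 0, "wy": 0, "wz": 0, "gripper": 1},
    {"x": -0.12, "y": -0.75, "z": 0.15, "wx": 0, "wy": 0, "wz": 0, "gripper": 1},
    {"x": 0, "y": 0, "z": 0, "wx": 0, "wy": 0, "wz": 0, "gripper": 1}
  ]
}}

```text
time_s: 6.75
position: [0.4171, 0.17, 0.2139]
tool_rot: [[0.141, -0.971, 0.193], [-0.99, -0.138, 0.027], [0.0, -0.195, -0.981]]
ft_force: [-0.4, -0.2, -1.0]
grip_width: 0.0137
```

```bash
python3 - <<'E'
from h import *
print(tipP(),env.observe()['ft_force'])
E
```

```text
[-0.0497  0.0004  0.0664] [-0.41489493 -0.1810179  -0.95546455]
```

Emit:
{"name": "step_arm", "arguments": {
  "increments": [
    {"x": 0, "y": -0.1, "z": -0.5, "wx": 0, "wy": 0, "wz": 0, "gripper": 1},
    {"x": 0, "y": -0.1, "z": -0.5, "wx": 0, "wy": 0, "wz": 0, "gripper": 1},
    {"x": 0, "y": -0.1, "z": -0.5, "wx": 0, "wy": 0, "wz": 0, "gripper": 1},
    {"x": 0, "y": 0, "z": 0, "wx": 0, "wy": 0, "wz": 0, "gripper": 1}
  ]
}}

```text
time_s: 7.15
position: [0.4157, 0.1698, 0.2297]
tool_rot: [[0.141, -0.971, 0.192], [-0.99, -0.138, 0.027], [0.0, -0.194, -0.981]]
ft_force: [0.9, 0.4, -3.3]
grip_width: 0.0139
```

```bash
python3 - <<'E'
from h import *
o=env.observe();print(tipP(),o['ft_force'],o['wrist_torque'])
a=shot('scene','s5.png');u=proj(a,tip())[0];print((u-[130,200]+.5)*6-.5)
cv2.imwrite('pics/s5c.png',cv2.resize(a['color'][230:330,130:263],None,fx=6,fy=6,interpolation=cv2.INTER_CUBIC))
E
```

```text
[-0.0512  0.0005  0.0821] [ 0.86536504  0.38579832 -3.25164198] [-0.00294991  0.38090046  0.00833333]
[471.24214282 475.28380269]
```

```bash
cat >> h.py <<'E'
def arc(t0,t1,n,s0,s1,off=.005):
    c=PW([0,0,0]);ex=PW([1,0,0])-c;ex[2]=0;R=np.array(env.observe()['tool_rot'])
    def P(t,s): t=np.radians(t);return PW([.062-s*np.cos(t)-off*np.sin(t),0,.0765+s*np.sin(t)-off*np.cos(t)])
    prev=tip()
    for i in range(1,n+1):
        f=i/n;q=P(t0+(t1-t0)*f,s0+(s1-s0)*f);print(np.round(100*R.T@(q-prev),2).tolist(),end=' ');prev=q
    print()
E
python3 - <<'E'
from h import *
arc(5.5,50,9,.112,.106)
E
```

```text
[0.01, -0.47, -0.92] [-0.03, -0.41, -0.86] [-0.05, -0.48, -0.82] [-0.06, -0.54, -0.77] [-0.07, -0.6, -0.72] [-0.08, -0.66, -0.66] [-0.09, -0.71, -0.59] [-0.09, -0.75, -0.53] [-0.1, -0.79, -0.46]
```

Emit:
{"name": "step_arm", "arguments": {
  "increments": [
    {"x": 0, "y": -0.45, "z": -0.9, "wx": 0, "wy": 0, "wz": 0, "gripper": 1},
    {"x": -0.03, "y": -0.42, "z": -0.86, "wx": 0, "wy": 0, "wz": 0, "gripper": 1},
    {"x": -0.05, "y": -0.48, "z": -0.82, "wx": 0, "wy": 0, "wz": 0, "gripper": 1},
    {"x": -0.06, "y": -0.54, "z": -0.77, "wx": 0, "wy": 0, "wz": 0, "gripper": 1},
    {"x": -0.07, "y": -0.6, "z": -0.72, "wx": 0, "wy": 0, "wz": 0, "gripper": 1},
    {"x": -0.08, "y": -0.66, "z": -0.66, "wx": 0, "wy": 0, "wz": 0, "gripper": 1},
    {"x": -0.09, "y": -0.71, "z": -0.59, "wx": 0, "wy": 0, "wz": 0, "gripper": 1},
    {"x": -0.09, "y": -0.75, "z": -0.53, "wx": 0, "wy": 0, "wz": 0, "gripper": 1},
    {"x": -0.1, "y": -0.8, "z": -0.46, "wx": 0, "wy": 0, "wz": 0, "gripper": 1},
    {"x": 0, "y": 0, "z": 0, "wx": 0, "wy": 0, "wz": 0, "gripper": 1}
  ]
}}

```text
time_s: 8.2
position: [0.4568, 0.1815, 0.3026]
tool_rot: [[0.141, -0.97, 0.196], [-0.99, -0.138, 0.028], [0.0, -0.198, -0.98]]
ft_force: [-0.1, -1.6, -0.2]
grip_width: 0.0144
```

```bash
python3 - <<'E'
from h import *
o=env.observe();print(tipP(),o['ft_force'],o['wrist_torque'])
a=shot('scene','s6.png')
cv2.imwrite('pics/s6c.png',cv2.resize(a['color'][180:330,120:320],None,fx=4,fy=4,interpolation=cv2.INTER_CUBIC))
arc(50,115,13,.106,.092)
E
```

```text
[-8.000e-03 -1.000e-04  1.555e-01] [-0.09375841 -1.64893132 -0.1842607 ] [ 0.05342224  0.09059777 -0.16176523]
[-0.1, -0.69, -0.34] [-0.12, -0.86, -0.27] [-0.12, -0.87, -0.19] [-0.13, -0.88, -0.11] [-0.13, -0.87, -0.03] [-0.13, -0.86, 0.04] [-0.13, -0.85, 0.12] [-0.13, -0.82, 0.19] [-0.12, -0.8, 0.26] [-0.12, -0.76, 0.33] [-0.12, -0.72, 0.39] [-0.11, -0.68, 0.45] [-0.11, -0.63, 0.5]
```

View pics/s6c.png

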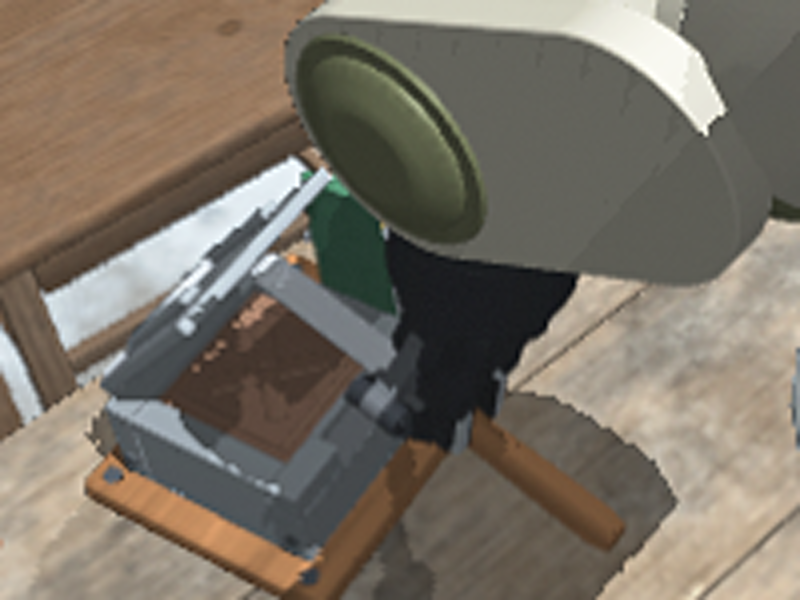

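The lid is open about 50° (its edge runs from (190,325) to (325,175)), with the blade tip behind it at (270,270) and the knife still held. I'll keep swinging it open.

Emit:
{"name": "step_arm", "arguments": {
  "increments": [
    {"x": -0.1, "y": -0.7, "z": -0.34, "wx": 0, "wy": 0, "wz": 0, "gripper": 1},
    {"x": -0.12, "y": -0.86, "z": -0.27, "wx": 0, "wy": 0, "wz": 0, "gripper": 1},
    {"x": -0.12, "y": -0.87, "z": -0.2, "wx": 0, "wy": 0, "wz": 0, "gripper": 1},
    {"x": -0.13, "y": -0.88, "z": -0.1, "wx": 0, "wy": 0, "wz": 0, "gripper": 1},
    {"x": -0.13, "y": -0.87, "z": 0, "wx": 0, "wy": 0, "wz": 0, "gripper": 1},
    {"x": -0.13, "y": -0.86, "z": 0, "wx": 0, "wy": 0, "wz": 0, "gripper": 1},
    {"x": -0.13, "y": -0.85, "z": 0.1, "wx": 0, "wy": 0, "wz": 0, "gripper": 1},
    {"x": -0.13, "y": -0.82, "z": 0.2, "wx": 0, "wy": 0, "wz": 0, "gripper": 1},
    {"x": -0.12, "y": -0.8, "z": 0.25, "wx": 0, "wy": 0, "wz": 0, "gripper": 1},
    {"x": -0.12, "y": -0.76, "z": 0.3, "wx": 0, "wy": 0, "wz": 0, "gripper": 1},
    {"x": -0.12, "y": -0.72, "z": 0.35, "wx": 0, "wy": 0, "wz": 0, "gripper": 1},
    {"x": -0.1, "y": -0.4, "z": 0.3, "wx": 0, "wy": 0, "wz": 0, "gripper": 1},
    {"x": 0, "y": 0, "z": 0, "wx": 0, "wy": 0, "wz": 0, "gripper": 1}
  ]
}}

```text
time_s: 9.55
position: [0.5463, 0.2088, 0.3133]
tool_rot: [[0.141, -0.971, 0.192], [-0.99, -0.138, 0.027], [0.0, -0.194, -0.981]]
ft_force: [-0.1, -0.5, -1.0]
grip_width: 0.0142
```

```bash
python3 - <<'E'
from h import *
o=env.observe();print(tipP(),o['ft_force'],o['wrist_torque'])
a=shot('top','t6.png');b=shot('scene','s7.png')
E
```

```text
[0.085  0.0007 0.1655] [-0.08427997 -0.52845962 -0.95929361] [-0.01625     0.11113647  0.01918554]
```

Emit:
{"name": "step_arm", "arguments": {
  "increments": [
    {"x": -0.05, "y": -0.4, "z": 0.08, "wx": 0, "wy": 0, "wz": 0, "gripper": 1},
    {"x": -0.05, "y": -0.3, "z": 0.06, "wx": 0, "wy": 0, "wz": 0, "gripper": 1},
    {"x": 0, "y": 0, "z": 0, "wx": 0, "wy": 0, "wz": 0, "gripper": 1}
  ]
}}

```text
time_s: 9.95
position: [0.553, 0.2108, 0.3138]
tool_rot: [[0.141, -0.971, 0.192], [-0.99, -0.138, 0.027], [0.0, -0.194, -0.981]]
ft_force: [-1.3, -1.0, -1.1]
grip_width: 0.0143
```

Emit:
{"name": "step_arm", "arguments": {
  "increments": [
    {"x": -0.05, "y": -0.3, "z": 0.06, "wx": 0, "wy": 0, "wz": 0, "gripper": 1},
    {"x": 0, "y": 0, "z": 0, "wx": 0, "wy": 0, "wz": 0, "gripper": 1}
  ]
}}

```text
time_s: 10.15
position: [0.5559, 0.2117, 0.3139]
tool_rot: [[0.141, -0.971, 0.192], [-0.99, -0.138, 0.027], [0.0, -0.194, -0.981]]
ft_force: [-0.4, 0.3, -0.6]
grip_width: 0.0141
```

Emit:
{"name": "step_arm", "arguments": {
  "increments": [
    {"x": -0.03, "y": -0.2, "z": 0.04, "wx": 0, "wy": 0, "wz": 0, "gripper": 1},
    {"x": 0, "y": 0, "z": 0, "wx": 0, "wy": 0, "wz": 0, "gripper": 1}
  ]
}}

```text
time_s: 10.35
position: [0.5579, 0.2122, 0.3139]
tool_rot: [[0.141, -0.971, 0.192], [-0.99, -0.138, 0.027], [0.0, -0.194, -0.981]]
ft_force: [-1.9, -0.0, 0.0]
grip_width: 0.0145
```

Emit:
{"name": "step_arm", "arguments": {
  "increments": [
    {"x": -0.05, "y": -0.3, "z": 0.06, "wx": 0, "wy": 0, "wz": 0, "gripper": 1},
    {"x": 0, "y": 0, "z": 0, "wx": 0, "wy": 0, "wz": 0, "gripper": 1}
  ]
}}

```text
time_s: 10.55
position: [0.5598, 0.213, 0.313]
tool_rot: [[0.141, -0.972, 0.186], [-0.99, -0.138, 0.026], [0.001, -0.188, -0.982]]
ft_force: [-9.7, -3.0, 0.1]
grip_width: 0.0147
```

```bash
python3 - <<'E'
from h import *
o=env.observe();print(tipP(),o['ft_force'],o['wrist_torque'])
a=shot('top','t8.png');b=shot('scene','s8.png')
cv2.imwrite('pics/c8.png',np.hstack([cv2.resize(a['color'][130:280,130:262],None,fx=3,fy=3,interpolation=cv2.INTER_CUBIC),cv2.resize(b['color'][180:330,120:252],None,fx=3,fy=3,interpolation=cv2.INTER_CUBIC)]))
E
```

```text
[0.0983 0.0009 0.1643] [-9.66476753 -3.01194106  0.09867973] [-0.41205565  1.51010181 -0.15099366]
```

View pics/c8.png

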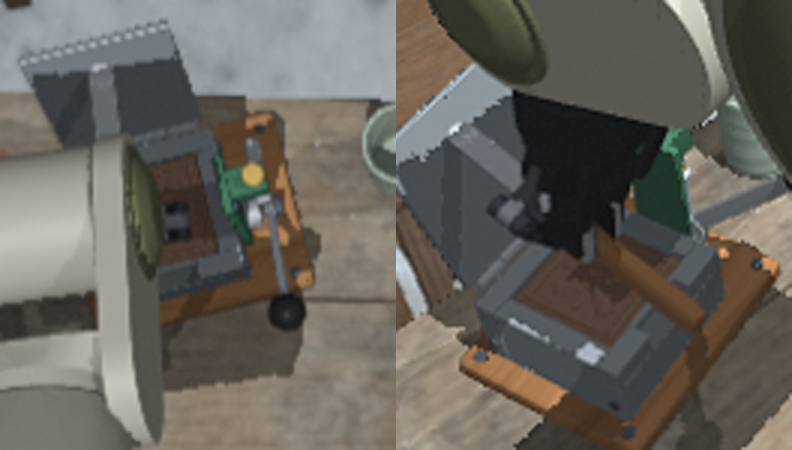

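Left panel: the lid is leaning back past upright with the blade tip on it at (100,70). Right panel: the tile is in the frame and the lever still up with the knob. The force jumped to about 10 N, so the lid is at its stop. Now I'll back off and put the knife back.

Emit:
{"name": "step_arm", "arguments": {
  "increments": [
    {"x": 0, "y": 1, "z": -0.2, "wx": 0, "wy": 0, "wz": 0, "gripper": 1},
    {"x": 0, "y": 3, "z": -0.6, "wx": 0, "wy": 0, "wz": 0, "gripper": 1},
    {"x": 0, "y": 3, "z": -0.6, "wx": 0, "wy": 0, "wz": 0, "gripper": 1},
    {"x": 0, "y": 0, "z": -4, "wx": 0, "wy": 0, "wz": 0, "gripper": 1},
    {"x": 0, "y": 0, "z": -3.5, "wx": 0, "wy": 0, "wz": 0, "gripper": 1},
    {"x": 0, "y": 0, "z": 0, "wx": 0, "wy": 0, "wz": 0, "gripper": 1}
  ]
}}

```text
time_s: 11.25
position: [0.475, 0.2012, 0.3926]
tool_rot: [[0.141, -0.969, 0.202], [-0.99, -0.138, 0.029], [-0.0, -0.204, -0.979]]
ft_force: [0.6, -0.2, -0.8]
grip_width: 0.0142
```

```bash
python3 - <<'E'
from h import *
k=np.load('k.npy');rows([.5145,-.0914,.385],Rt(65.3,2),12,1);print(env.observe()['position'],env.observe()['ft_force'])
E
```

```text
[{"x":2.46,"y":0.03,"z":0.06,"wx":-0.013,"wy":-0.010,"wz":-0.083,"gripper":1},{"x":2.45,"y":0.23,"z":0.04,"wx":-0.013,"wy":-0.010,"wz":-0.083,"gripper":1},{"x":2.42,"y":0.43,"z":0.02,"wx":-0.013,"wy":-0.010,"wz":-0.083,"gripper":1},{"x":2.38,"y":0.63,"z":-0.00,"wx":-0.013,"wy":-0.010,"wz":-0.083,"gripper":1},{"x":2.32,"y":0.83,"z":-0.02,"wx":-0.013,"wy":-0.010,"wz":-0.083,"gripper":1},{"x":2.24,"y":1.02,"z":-0.03,"wx":-0.013,"wy":-0.010,"wz":-0.083,"gripper":1},{"x":2.15,"y":1.20,"z":-0.03,"wx":-0.013,"wy":-0.010,"wz":-0.083,"gripper":1},{"x":2.04,"y":1.37,"z":-0.04,"wx":-0.013,"wy":-0.010,"wz":-0.083,"gripper":1},{"x":1.92,"y":1.54,"z":-0.04,"wx":-0.013,"wy":-0.010,"wz":-0.083,"gripper":1},{"x":1.79,"y":1.69,"z":-0.04,"wx":-0.013,"wy":-0.010,"wz":-0.083,"gripper":1},{"x":1.64,"y":1.83,"z":-0.03,"wx":-0.013,"wy":-0.010,"wz":-0.083,"gripper":1},{"x":1.49,"y":1.96,"z":-0.02,"wx":-0.013,"wy":-0.010,"wz":-0.083,"gripper":1}]
[0.47498299 0.20116031 0.39258643] [ 0.6338325  -0.21805929 -0.78965543]
```

Emit:
{"name": "step_arm", "arguments": {
  "increments": [
    {"x": 2.46, "y": 0, "z": 0.05, "wx": -0.013, "wy": -0.01, "wz": -0.083, "gripper": 1},
    {"x": 2.45, "y": 0.23, "z": 0.05, "wx": -0.013, "wy": -0.01, "wz": -0.083, "gripper": 1},
    {"x": 2.42, "y": 0.43, "z": 0, "wx": -0.013, "wy": -0.01, "wz": -0.083, "gripper": 1},
    {"x": 2.38, "y": 0.63, "z": 0, "wx": -0.013, "wy": -0.01, "wz": -0.083, "gripper": 1},
    {"x": 2.32, "y": 0.83, "z": 0, "wx": -0.013, "wy": -0.01, "wz": -0.083, "gripper": 1},
    {"x": 2.24, "y": 1.02, "z": 0, "wx": -0.013, "wy": -0.01, "wz": -0.083, "gripper": 1},
    {"x": 2.15, "y": 1.2, "z": 0, "wx": -0.013, "wy": -0.01, "wz": -0.083, "gripper": 1},
    {"x": 2.04, "y": 1.37, "z": 0, "wx": -0.013, "wy": -0.01, "wz": -0.083, "gripper": 1},
    {"x": 1.92, "y": 1.54, "z": 0, "wx": -0.013, "wy": -0.01, "wz": -0.083, "gripper": 1},
    {"x": 1.79, "y": 1.69, "z": 0, "wx": -0.013, "wy": -0.01, "wz": -0.083, "gripper": 1},
    {"x": 1.64, "y": 1.83, "z": 0, "wx": -0.013, "wy": -0.01, "wz": -0.083, "gripper": 1},
    {"x": 1.49, "y": 1.96, "z": 0, "wx": -0.013, "wy": -0.01, "wz": -0.083, "gripper": 1},
    {"x": 0, "y": 0, "z": 0, "wx": 0, "wy": 0, "wz": 0, "gripper": 1}
  ]
}}

```text
time_s: 12.55
position: [0.5163, -0.0936, 0.3773]
tool_rot: [[0.91, -0.416, 0.005], [-0.416, -0.909, 0.029], [-0.007, -0.028, -1.0]]
ft_force: [0.7, 0.5, -1.1]
grip_width: 0.0142
```

```bash
python3 - <<'E'
from h import *
plan([.5145,-.0914,.19],Rt(65.3,2));print(env.observe()['position'],tip())
b=shot('scene','s9.png')
E
```

```text
rot [0.0067 0.0076 0.0023] then cm [-0.26  0.53 18.72] | cm w/o rot [-0.12  0.4  18.72]
[ 0.51632244 -0.09359504  0.37727475] [0.56804644 0.02271247 0.20600307]
```

Lower to 10 mm above, then touch gently.

Emit:
{"name": "step_arm", "arguments": {
  "increments": [
    {"x": 0, "y": 0.1, "z": 4.5, "wx": 0.007, "wy": 0.007, "wz": 0, "gripper": 1},
    {"x": 0, "y": 0.1, "z": 4.5, "wx": 0, "wy": 0, "wz": 0, "gripper": 1},
    {"x": 0, "y": 0.1, "z": 4.5, "wx": 0, "wy": 0, "wz": 0, "gripper": 1},
    {"x": 0, "y": 0, "z": 3.5, "wx": 0, "wy": 0, "wz": 0, "gripper": 1},
    {"x": 0, "y": 0, "z": 1.5, "wx": 0, "wy": 0, "wz": 0, "gripper": 1},
    {"x": 0, "y": 0, "z": 0.5, "wx": 0, "wy": 0, "wz": 0, "gripper": 1},
    {"x": 0, "y": 0, "z": 0, "wx": 0, "wy": 0, "wz": 0, "gripper": 1}
  ]
}}

```text
time_s: 13.3
position: [0.517, -0.0873, 0.1879]
tool_rot: [[0.91, -0.415, 0.014], [-0.415, -0.909, 0.033], [-0.001, -0.036, -0.999]]
ft_force: [0.1, -0.4, -1.1]
grip_width: 0.0144
```

Emit:
{"name": "step_arm", "arguments": {
  "increments": [
    {"x": 0, "y": 0, "z": 0.4, "wx": 0, "wy": 0, "wz": 0, "gripper": 1},
    {"x": 0, "y": 0, "z": 0, "wx": 0, "wy": 0, "wz": 0, "gripper": 1}
  ]
}}

```text
time_s: 13.5
position: [0.517, -0.0876, 0.1846]
tool_rot: [[0.91, -0.415, 0.015], [-0.415, -0.909, 0.033], [0.0, -0.036, -0.999]]
ft_force: [0.2, 0.5, -0.4]
grip_width: 0.0145
```

Emit:
{"name": "step_arm", "arguments": {
  "increments": [
    {"x": 0, "y": 0, "z": 0.2, "wx": 0, "wy": 0, "wz": 0, "gripper": 1},
    {"x": 0, "y": 0, "z": 0, "wx": 0, "wy": 0, "wz": 0, "gripper": 1}
  ]
}}

```text
time_s: 13.7
position: [0.5172, -0.0876, 0.1824]
tool_rot: [[0.91, -0.414, 0.015], [-0.415, -0.909, 0.033], [0.0, -0.036, -0.999]]
ft_force: [1.0, 1.7, 1.6]
grip_width: 0.0147
```

Emit:
{"name": "step_arm", "arguments": {
  "increments": [
    {"x": 0, "y": 0, "z": 0.2, "wx": 0, "wy": 0, "wz": 0, "gripper": 1},
    {"x": 0, "y": 0, "z": 0, "wx": 0, "wy": 0, "wz": 0, "gripper": 1}
  ]
}}

```text
time_s: 13.9
position: [0.5173, -0.0874, 0.1805]
tool_rot: [[0.91, -0.414, 0.015], [-0.415, -0.909, 0.033], [0.0, -0.036, -0.999]]
ft_force: [0.5, 3.7, 6.8]
grip_width: 0.0143
```

Emit:
{"name": "step_arm", "arguments": {
  "increments": [
    {"x": 0, "y": 0, "z": 0, "wx": 0, "wy": 0, "wz": 0, "gripper": 2.5},
    {"x": 0, "y": 0, "z": 0, "wx": 0, "wy": 0, "wz": 0, "gripper": 3},
    {"x": 0, "y": 0, "z": 0, "wx": 0, "wy": 0, "wz": 0, "gripper": 4},
    {"x": 0, "y": 0, "z": 0, "wx": 0, "wy": 0, "wz": 0, "gripper": 5},
    {"x": 0, "y": 0, "z": 0, "wx": 0, "wy": 0, "wz": 0, "gripper": 5},
    {"x": 0, "y": 0, "z": -2, "wx": 0, "wy": 0, "wz": 0, "gripper": 5},
    {"x": 0, "y": 0, "z": -4, "wx": 0, "wy": 0, "wz": 0, "gripper": 5},
    {"x": 0, "y": 0, "z": -4.5, "wx": 0, "wy": 0, "wz": 0, "gripper": 5},
    {"x": 0, "y": 0, "z": -4.5, "wx": 0, "wy": 0, "wz": 0, "gripper": 6},
    {"x": 0, "y": 0, "z": -4.5, "wx": 0, "wy": 0, "wz": 0, "gripper": 7},
    {"x": 0, "y": 0, "z": 0, "wx": 0, "wy": 0, "wz": 0, "gripper": 7}
  ],
  "newtons": 60
}}

```text
time_s: 15.0
position: [0.5145, -0.0942, 0.3806]
tool_rot: [[0.91, -0.414, 0.024], [-0.415, -0.909, 0.029], [0.01, -0.036, -0.999]]
ft_force: [0.7, -0.3, 0.1]
grip_width: 0.0701
```

```bash
cat > ball.py <<'E'
from h import *
from scipy.optimize import least_squares
def blob(f,guess,r=12):
    im=cv2.imread('pics/'+f).max(axis=2).astype(int);m=(im<48).astype(np.uint8)
    n,l,st,ce=cv2.connectedComponentsWithStats(m);ok=[i for i in range(1,n) if np.hypot(*(ce[i]-guess))<r and st[i,4]>25]
    print(f,[(ce[i].round(1).tolist(),st[i].tolist()) for i in ok]);return [ (st[i,0]+(st[i,2]-1)/2,st[i,1]+(st[i,3]-1)/2) for i in ok][:1]
E
python3 - <<'E'
from ball import *
T=load('t1.png');S=load('s1.png')
a=blob('t1.png',[226,234])[0];b=blob('s1.png',[257,238])[0]
r=least_squares(lambda X:np.r_[proj(T,X)[0]-a,proj(S,X)[0]-b],[.53,.09,.148],x_scale=.01);print(r.x,r.fun,PW([-.1142,-.086,.148]))
d=shot('top','t10.png')
w=shot('wrist','w10.png');k=np.load('k.npy')
E
```

```text
t1.png [([225.3, 233.2], [220, 228, 12, 12, 98])]
s1.png [([256.1, 237.6], [249, 231, 15, 14, 144])]
[0.53439515 0.09218738 0.14829565] [ 0.00311785  0.00419338 -0.00448981 -0.00088831] [0.53257982 0.09048668 0.148     ]
```

```bash
python3 - <<'E'
from h import *
rows(PW([-.1142,-.086,.148])+[0,0,.155+.075],Rt(np.degrees(np.load('p.npy')[2]),0),8,7)
E
```

```text
[{"x":-0.75,"y":-2.19,"z":0.04,"wx":-0.004,"wy":0.002,"wz":0.107,"gripper":7},{"x":-0.98,"y":-2.10,"z":0.03,"wx":-0.004,"wy":0.002,"wz":0.107,"gripper":7},{"x":-1.19,"y":-1.99,"z":0.02,"wx":-0.004,"wy":0.002,"wz":0.107,"gripper":7},{"x":-1.40,"y":-1.85,"z":0.01,"wx":-0.004,"wy":0.002,"wz":0.107,"gripper":7},{"x":-1.59,"y":-1.69,"z":0.00,"wx":-0.004,"wy":0.002,"wz":0.107,"gripper":7},{"x":-1.76,"y":-1.51,"z":-0.01,"wx":-0.004,"wy":0.002,"wz":0.107,"gripper":7},{"x":-1.91,"y":-1.31,"z":-0.02,"wx":-0.004,"wy":0.002,"wz":0.107,"gripper":7},{"x":-2.04,"y":-1.10,"z":-0.03,"wx":-0.004,"wy":0.002,"wz":0.107,"gripper":7}]
```

```bash
cat >> h.py <<'E'
B=np.array([.5344,.0922,.148]);YP=np.degrees(np.load('p.npy')[2])
def tball(b,pitch):
    R=Rt(YP,pitch);return np.array(b)-R@np.array([0,0,.155]),R
E
python3 - <<'E'
from h import *
p,R=tball(B,-18);rows(p-R[:,2]*.08,R,9,7);print(p-R[:,2]*.08)
E
```

```text
[{"x":-0.04,"y":-2.50,"z":0.13,"wx":-0.037,"wy":-0.013,"wz":0.094,"gripper":7},{"x":-0.28,"y":-2.49,"z":0.04,"wx":-0.037,"wy":-0.013,"wz":0.094,"gripper":7},{"x":-0.51,"y":-2.45,"z":-0.04,"wx":-0.037,"wy":-0.013,"wz":0.094,"gripper":7},{"x":-0.74,"y":-2.39,"z":-0.12,"wx":-0.037,"wy":-0.013,"wz":0.094,"gripper":7},{"x":-0.97,"y":-2.30,"z":-0.20,"wx":-0.037,"wy":-0.013,"wz":0.094,"gripper":7},{"x":-1.18,"y":-2.19,"z":-0.27,"wx":-0.037,"wy":-0.013,"wz":0.094,"gripper":7},{"x":-1.39,"y":-2.06,"z":-0.33,"wx":-0.037,"wy":-0.013,"wz":0.094,"gripper":7},{"x":-1.58,"y":-1.91,"z":-0.38,"wx":-0.037,"wy":-0.013,"wz":0.094,"gripper":7},{"x":-1.76,"y":-1.74,"z":-0.42,"wx":-0.037,"wy":-0.013,"wz":0.094,"gripper":7}]
[0.60399374 0.11294197 0.37149828]
```

Emit:
{"name": "step_arm", "arguments": {
  "increments": [
    {"x": 0, "y": -2.5, "z": 0.1, "wx": -0.037, "wy": -0.013, "wz": 0.094, "gripper": 7},
    {"x": -0.28, "y": -2.5, "z": 0, "wx": -0.037, "wy": -0.013, "wz": 0.094, "gripper": 7},
    {"x": -0.5, "y": -2.45, "z": 0, "wx": -0.037, "wy": -0.013, "wz": 0.094, "gripper": 7},
    {"x": -0.75, "y": -2.4, "z": -0.1, "wx": -0.037, "wy": -0.013, "wz": 0.094, "gripper": 7},
    {"x": -0.97, "y": -2.3, "z": -0.2, "wx": -0.037, "wy": -0.013, "wz": 0.094, "gripper": 7},
    {"x": -1.18, "y": -2.2, "z": -0.3, "wx": -0.037, "wy": -0.013, "wz": 0.094, "gripper": 7},
    {"x": -1.4, "y": -2.1, "z": -0.3, "wx": -0.037, "wy": -0.013, "wz": 0.094, "gripper": 7},
    {"x": -1.6, "y": -1.9, "z": -0.4, "wx": -0.037, "wy": -0.013, "wz": 0.094, "gripper": 7},
    {"x": -1.75, "y": -1.75, "z": -0.4, "wx": -0.037, "wy": -0.013, "wz": 0.094, "gripper": 7},
    {"x": 0, "y": 0, "z": 0, "wx": 0, "wy": 0, "wz": 0, "gripper": 7}
  ]
}}

```text
time_s: 16.1
position: [0.6052, 0.1155, 0.3679]
tool_rot: [[0.29, -0.908, -0.304], [-0.957, -0.275, -0.093], [0.001, 0.317, -0.948]]
ft_force: [-0.4, -0.3, -0.6]
grip_width: 0.0703
```

```bash
python3 - <<'E'
from ball import *
w=shot('wrist','w11.png');g=proj(w,B)[0];print(g);blob('w11.png',g,40)
p,R=tball(B,-18);plan(p,R)
shot('scene','s11.png')
E
```

```text
[287.76244213 228.75295612]
w11.png [([287.0, 229.1], [269, 212, 37, 36, 1028])]
rot [ 0.0076 -0.0028  0.0058] then cm [0.1  0.21 7.73] | cm w/o rot [0.07 0.15 7.74]
```

Emit:
{"name": "step_arm", "arguments": {
  "increments": [
    {"x": 0.07, "y": 0.15, "z": 2.5, "wx": 0.008, "wy": -0.003, "wz": 0.006, "gripper": 7},
    {"x": 0, "y": 0, "z": 2.5, "wx": 0, "wy": 0, "wz": 0, "gripper": 7},
    {"x": 0, "y": 0, "z": 2, "wx": 0, "wy": 0, "wz": 0, "gripper": 6},
    {"x": 0, "y": 0, "z": 0.9, "wx": 0, "wy": 0, "wz": 0, "gripper": 5},
    {"x": 0, "y": 0, "z": 0, "wx": 0, "wy": 0, "wz": 0, "gripper": 4},
    {"x": 0, "y": 0, "z": 0, "wx": 0, "wy": 0, "wz": 0, "gripper": 3.5},
    {"x": 0, "y": 0, "z": 0, "wx": 0, "wy": 0, "wz": 0, "gripper": 3.2},
    {"x": 0, "y": 0, "z": 0, "wx": 0, "wy": 0, "wz": 0, "gripper": 2},
    {"x": 0, "y": 0, "z": 0, "wx": 0, "wy": 0, "wz": 0, "gripper": 2},
    {"x": 0, "y": 0, "z": 0, "wx": 0, "wy": 0, "wz": 0, "gripper": 2}
  ]
}}

```text
time_s: 17.2
position: [0.5802, 0.1054, 0.2969]
tool_rot: [[0.283, -0.914, -0.291], [-0.959, -0.269, -0.087], [0.001, 0.304, -0.953]]
ft_force: [-1.4, 2.3, 5.6]
grip_width: 0.0248
```

```bash
cat >> h.py <<'E'
def gp():
    s=env.observe();return np.array(s['position'])+np.array(s['tool_rot'])@np.array([0,0,.155])
def lever(lo,hi,n,p0,p1):
    """ball on its arc from lever angle lo to hi (deg), tool pitch p0->p1; rows in tool axes"""
    c=PW([0,0,0]);ex=PW([1,0,0])-c;ex[2]=0
    P=lambda a:B+ex*(-.15)*(np.cos(np.radians(46-a))-np.cos(np.radians(46)))+np.array([0,0,.15*(np.sin(np.radians(46-a))-np.sin(np.radians(46)))])
    X=lambda a,p:tball(P(a),p)
    for i in range(n):
        a0,a1=[lo+(hi-lo)*k/n for k in(i,i+1)];q0,q1=[p0+(p1-p0)*k/n for k in(i,i+1)]
        A,RA=X(a0,q0);C,RC=X(a1,q1);print(np.round(100*RA.T@(C-A),2).tolist(),np.round(Ro.from_matrix(RA.T@RC).as_rotvec()[0],4),end=' ')
    print()
def lang():
    d=gp();v=np.load('p.npy');ex=np.array([np.cos(v[2]),np.sin(v[2])]);ax=B[:2]+ex*.15*np.cos(np.radians(46));zx=.148-.15*np.sin(np.radians(46))
    h=-(d[:2]-ax)@ex;return 46-np.degrees(np.arctan2(d[2]-zx,h)),np.hypot(h,d[2]-zx)
E
python3 - <<'E'
from h import *
o=env.observe();print(gp(),lang(),o['ft_force'],o['grip_width'])
lever(0,36,12,-18,16)
E
```

```text
[0.53499418 0.09191819 0.14925341] (np.float64(-0.46516868867816896), np.float64(0.15056694440030885)) [-1.42981742  2.27600124  5.64273722] 0.02482001724054206
[0.0, 1.12, 0.72] 0.0495 [-0.0, 1.11, 0.72] 0.0495 [0.0, 1.11, 0.72] 0.0495 [-0.0, 1.11, 0.72] 0.0495 [-0.0, 1.11, 0.73] 0.0495 [0.0, 1.11, 0.73] 0.0495 [0.0, 1.1, 0.73] 0.0495 [-0.0, 1.1, 0.73] 0.0495 [-0.0, 1.1, 0.73] 0.0495 [0.0, 1.1, 0.73] 0.0495 [0.0, 1.1, 0.73] 0.0495 [-0.0, 1.09, 0.73] 0.0495
```

Emit:
{"name": "step_arm", "arguments": {
  "increments": [
    {"x": 0, "y": 1.1, "z": 0.72, "wx": 0.0495, "wy": 0, "wz": 0, "gripper": 2},
    {"x": 0, "y": 1.1, "z": 0.72, "wx": 0.0495, "wy": 0, "wz": 0, "gripper": 2},
    {"x": 0, "y": 1.1, "z": 0.72, "wx": 0.0495, "wy": 0, "wz": 0, "gripper": 2},
    {"x": 0, "y": 1.1, "z": 0.72, "wx": 0.0495, "wy": 0, "wz": 0, "gripper": 2},
    {"x": 0, "y": 1.1, "z": 0.73, "wx": 0.0495, "wy": 0, "wz": 0, "gripper": 2},
    {"x": 0, "y": 1.1, "z": 0.73, "wx": 0.0495, "wy": 0, "wz": 0, "gripper": 2},
    {"x": 0, "y": 0, "z": 0, "wx": 0, "wy": 0, "wz": 0, "gripper": 2}
  ]
}}

```text
time_s: 17.9
position: [0.5091, 0.0845, 0.266]
tool_rot: [[0.283, -0.959, -0.012], [-0.959, -0.283, -0.005], [0.001, 0.013, -1.0]]
ft_force: [-6.3, 2.4, 9.3]
grip_width: 0.0247
```

```bash
python3 - <<'E'
from h import *
o=env.observe();print(gp(),lang(),o['ft_force'],o['wrist_torque'],o['grip_width'])
lever(lang()[0],36,6,-1,16)
E
```

```text
[0.50724552 0.08375767 0.11100424] (np.float64(17.871236779590927), np.float64(0.1503966653654101)) [-6.25065306  2.38998816  9.27626637] [ 0.30815878  0.89807898 -0.01497925] 0.024737060955305475
[0.0, 1.11, 0.73] 0.0495 [0.0, 1.11, 0.73] 0.0495 [-0.0, 1.1, 0.73] 0.0495 [0.0, 1.1, 0.74] 0.0495 [-0.0, 1.1, 0.74] 0.0495 [0.0, 1.1, 0.74] 0.0495
```

Emit:
{"name": "step_arm", "arguments": {
  "increments": [
    {"x": 0, "y": 1.1, "z": 0.73, "wx": 0.0495, "wy": 0, "wz": 0, "gripper": 2},
    {"x": 0, "y": 1.1, "z": 0.73, "wx": 0.0495, "wy": 0, "wz": 0, "gripper": 2},
    {"x": 0, "y": 1.1, "z": 0.73, "wx": 0.0495, "wy": 0, "wz": 0, "gripper": 2},
    {"x": 0, "y": 1.1, "z": 0.74, "wx": 0.0495, "wy": 0, "wz": 0, "gripper": 2},
    {"x": 0, "y": 1.1, "z": 0.74, "wx": 0.0495, "wy": 0, "wz": 0, "gripper": 2},
    {"x": 0, "y": 0, "z": 0, "wx": 0, "wy": 0, "wz": 0, "gripper": 2}
  ]
}}

```text
time_s: 18.5
position: [0.4597, 0.0698, 0.2241]
tool_rot: [[0.283, -0.934, 0.22], [-0.959, -0.275, 0.065], [0.0, -0.229, -0.973]]
ft_force: [-8.4, -0.1, 5.8]
grip_width: 0.025
```

```bash
python3 - <<'E'
from h import *
o=env.observe();print(gp(),lang(),o['ft_force'],o['wrist_torque'],o['grip_width'])
lever(lang()[0],36,1,13,16)
E
```

```text
[0.49379956 0.07985372 0.07321194] (np.float64(33.27492024713847), np.float64(0.1503265388701995)) [-8.38529566 -0.1008572   5.83475571] [-0.08316512  1.14129488  0.07479643] 0.024982731661875306
[0.0, 1.11, 0.67] 0.0524
```

Emit:
{"name": "step_arm", "arguments": {
  "increments": [
    {"x": 0, "y": 0.55, "z": 0.33, "wx": 0.026, "wy": 0, "wz": 0, "gripper": 2},
    {"x": 0, "y": 0.45, "z": 0.28, "wx": 0.02, "wy": 0, "wz": 0, "gripper": 2},
    {"x": 0, "y": 0, "z": 0, "wx": 0, "wy": 0, "wz": 0, "gripper": 2},
    {"x": 0, "y": 0, "z": 0, "wx": 0, "wy": 0, "wz": 0, "gripper": 2}
  ]
}}

```text
time_s: 18.9
position: [0.4523, 0.0677, 0.2163]
tool_rot: [[0.284, -0.923, 0.261], [-0.959, -0.273, 0.077], [-0.0, -0.272, -0.962]]
ft_force: [-12.3, -4.4, 7.8]
grip_width: 0.0247
```

```bash
python3 - <<'E'
from h import *
o=env.observe();print(o['time_s'],gp(),lang(),o['ft_force'],o['wrist_torque'],o['grip_width'])
a=shot('top','t12.png')['color'];b=shot('scene','s12.png')['color'];c=shot('wrist','w12.png')['color']
z=lambda i:cv2.resize(i,(400,300))
cv2.imwrite('pics/c12.png',np.vstack([np.hstack([cv2.resize(a[130:290,140:353],(400,300)),cv2.resize(b[180:330,120:320],(400,300))]),np.hstack([z(a),z(c)])]))
E
```

```text
18.9 [0.49264633 0.07963542 0.06710136] (np.float64(35.64665092816181), np.float64(0.15024811263717464)) [-12.25669228  -4.35273834   7.81508242] [-0.50998698  1.5150404  -0.07976909] 0.0247476711355649
```

View pics/c12.png

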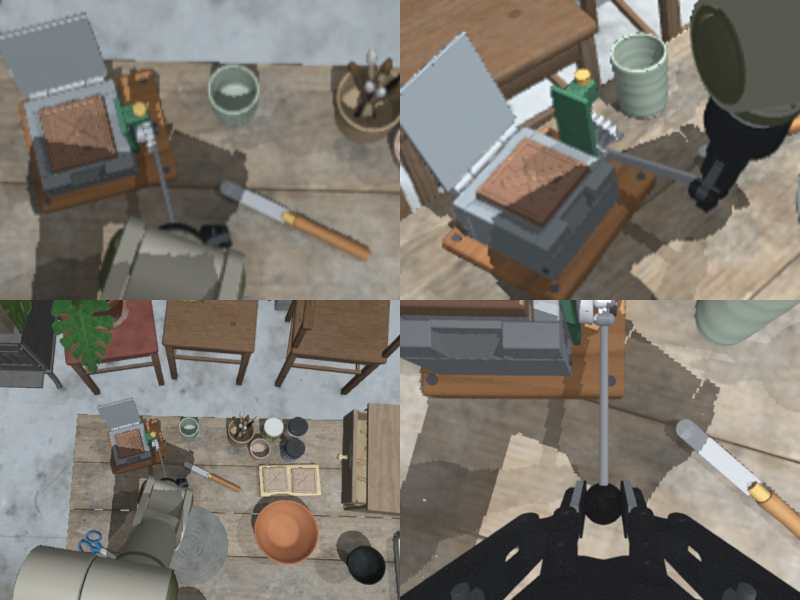

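The final view (the last one I'll look at) shows:
- **Lid:** fully open.
- **Tile:** standing at the top of the frame.
- **Knife:** flat on the table at (220–370,185–255).
- **Knob:** held between the pads at (604,502).
- **Cup, tumbler and jar:** where they were.

I'll hold for half a second and check that nothing drifts before handing in.

Emit:
{"name": "step_arm", "arguments": {
  "increments": [
    {"x": 0, "y": 0, "z": 0, "wx": 0, "wy": 0, "wz": 0, "gripper": 2},
    {"x": 0, "y": 0, "z": 0, "wx": 0, "wy": 0, "wz": 0, "gripper": 2},
    {"x": 0, "y": 0, "z": 0, "wx": 0, "wy": 0, "wz": 0, "gripper": 2},
    {"x": 0, "y": 0, "z": 0, "wx": 0, "wy": 0, "wz": 0, "gripper": 2},
    {"x": 0, "y": 0, "z": 0, "wx": 0, "wy": 0, "wz": 0, "gripper": 2}
  ]
}}

```text
time_s: 19.55
position: [0.4523, 0.0677, 0.2163]
tool_rot: [[0.284, -0.923, 0.26], [-0.959, -0.273, 0.077], [-0.0, -0.272, -0.962]]
ft_force: [-12.5, -4.4, 7.8]
grip_width: 0.0253
```

```bash
python3 - <<'E'
from h import *
o=env.observe();l=lang();print(l,o['ft_force'],o['grip_width'])
if abs(l[0]-35.7)<.7: print(env.close_job())
E
```

```text
(np.float64(35.63562144322622), np.float64(0.15024321285089667)) [-12.51223155  -4.42763482   7.75898816] 0.025342309989365507
the job is handed in; nothing more can be done
None
```

The job is done and handed in at 19.6 s of the 72 s. I levered the lid up with the knife blade and swung it back to its stop, where the push force jumped to about 10 N. Then I laid the knife flat where it had been, took the ball knob and brought the lever down to the fourth click. The gripper is still holding the knob.

**Last checks**
- **Lever:** the angle worked out from the arm's pose is 35.6°, or about 36.1° corrected for the reading at rest; the fourth notch is at 36°. It didn't drift over the last half second, with about 15 N at the wrist.
- **Scene:** the last picture shows the lid open, the tile at the top of the frame and the knife flat on the table. The cup, tumbler and jar look unmoved.

**What disagreed or went unconfirmed**
- **Knife droop:** the wrist picture suggested the knife drooped about 6° in the grip. The other two cameras gave about 2°, and I used that.
- **Gripper width:** it read about 3 mm under the stated size of the knob, and of the knife handle if that is as wide as it is thick.
- **Fourth click:** I judged it from the lever angle. The force readings did not separately confirm that click.

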